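Seat a keyed horn stake in the bench stake holder and lock it

TASK

Get the bench ready for forming: take the horn stake out of the wooden rack and set it in the steel stake holder, feeling its keyed tang into the socket gently, neither forced nor dropped, until its square collar sits flat on the insert. Then swing the retaining dog by its black knob all the way round to its stop over the collar, and let go. Leave the domed stake and the other tools where they are.

Things in the scene. Friction and masses are not known exactly. Their poses are not given: they have to be found in the camera images.
- stake_holder: Dark iron stake holder, fixed: base plate 124 (x) x 128 (y) x 10 mm with bolt heads, and on it a casting x -34 to +34, y -34 to +50 mm, top 47 mm above the bench, with a 46 mm square pocket in which a bright steel insert 36 mm square is clamped. Origin: at bench height under the pocket's middle; z up. The dog is pivoted at x 0, y +36 mm on a boss of radius 8 mm.
- pocket_middle (a point): Middle of the pocket, at the height of the insert's top: 48 mm above the bench; holder's axes. The insert sits square, but off-centre: up to 4.5 mm off in x and in y, differently each time. In its middle: the socket, a vertical square hole 17.5 x 17.5 mm, deeper than the tang, without chamfer, with a keyway 7.5 mm wide and 3.25 mm deep down its +y wall.
- horn_stake: Steel horn stake (small anvil on a stem), 0.24 to 0.43 kg, 72 mm tall, starts upright in a rack hole. Origin: tang foot, z up. Tang 16 x 16 x 28 mm (lowest 3 mm 14 x 14), key 6 mm wide, 3 mm proud on its +y face from z 7; collar 36 x 36 mm, z 28-34, rests on the insert; neck 14-18 mm thick; head z 50-72: flat-sided, 20 mm wide in x, y -14 to +22, then a horn to y -63.
- stake_head (a point): On the horn stake's axis at mid-height of its head, 61 mm above the foot, stake's axes: the place to grasp, across the 20 mm width (x). It fits the insert one way round only, axes parallel to the holder's, with 0.75 mm of play each way; fully home the foot is 20 mm, and this point 81 mm, above the bench.
- clamp_dog (a joint): Flat steel retaining dog on the holder: 0 parked (starts at 0 to 0.2), 1.571 locked at its stop. Turns clockwise seen from above. Parked, nose to the holder's +x, lever to -x; locked, nose (toward -y) over the collar, lever to +y. Its underside clears a seated collar by 1.5 mm and runs against one not fully down. It stays where left; about 1.5 N at the knob turns it.
- dog_knob (a point): Point in the upright black knob, 13 mm diameter, at the end of the dog's lever (10 mm wide), 50 mm from the pivot. The point is 79.5 mm above the bench; the knob reaches 18 mm below and 12 mm above it. Its x axis points along the lever to the pivot.
- stake_rack: Wooden rack block 150 (x) x 66 (y) x 36 mm, fixed; origin: centre of its underside. Its two rectangular holes (20 x 24 mm) at x = -37.5 and +37.5 mm hold the two stakes upright with some play, each resting by its collar on the rack's top, its foot 8 mm above the bench, its horn towards the rack's -y.
- dome_stake: The other stake in the rack, with a round domed head 37 mm in diameter, 72 mm tall: not to be moved. Origin: centre of its tang's foot.
- chasing_hammer: Hammer with a wooden handle, 59 x 196 x 26 mm, lying on the bench. Bystander. Origin: centre of its underside.
- tweezers: Steel soldering tweezers 14 x 142 x 9 mm lying behind the work. Bystander. Origin: centre of its underside.
- emery_stick_flat: Flat grey emery stick 21 x 210 x 6 mm lying in front of the work. Bystander. Origin: centre of its underside.
- solder_tin: Small round tin, 57 mm diameter, 28 mm tall, behind the rack. Bystander. Origin: centre of its underside.
Things that resemble listed ones, but are neither listed nor needed, are in the scene too. What is shaped like the horn_stake but orange is not meant.

How it is judged (in metres and radians):
On the way, in this order (a step that is already met when the one before it is completed fails the run):
1. the horn stake is lifted clear of the rack (height (world z) of horn_stake above 0.042 m), for 0.1 s.
2. the horn stake is fully home in the socket, collar flat on the insert, while the dog is still parked (z of horn_stake in the frame of stake_holder below 0.0218 m and horizontal distance between horn_stake and stake_holder below 0.008 m and angle between horn_stake's own z axis and vertical below 0.06 rad and value of joint clamp_dog below 0.6 rad), for 0.3 s.
At the end, for the whole second after the job is handed in: the horn stake stands fully home in the holder's socket (within 1.8 mm of seated height, 8 mm of the pocket's middle, upright within 3 degrees) and still, and the dog is swung over the collar, within 10 degrees of its stop (z of horn_stake in the frame of stake_holder below 0.0218 m and horizontal distance between horn_stake and stake_holder below 0.008 m and angle between horn_stake's own z axis and vertical below 0.06 rad and linear speed of horn_stake below 0.01 m/s and value of joint clamp_dog above 1.4 rad and velocity of joint clamp_dog below 0.1 rad/s); the robot touches nothing.
It fails at once if the horn stake is forced or dropped onto the holder (over 40 N) (contact force between horn_stake and stake_holder above 40 N).
It fails at once if the domed stake is moved more than 20 mm (distance of dome_stake from where it was at the start of the episode above 0.02 m).
It fails at once if the hammer, tweezers, emery stick or tin is moved more than 30 mm (distance of any of chasing_hammer, tweezers, emery_stick_flat, solder_tin from where it was at the start of the episode above 0.03 m).
It also fails if it takes over 69 s, if anything falls off the work surface, if the arm or the gripper's body presses on something with over 40 N, if the wrist force passes 120 N, or if a joint passes its speed limit or range.

ROBOT

A 6-joint arm with a two-finger parallel gripper is mounted at the origin on a cart in front of the work surface, level with it; the furniture and walls round the work are solid. World frame = base frame: x ahead of the robot, y to its left, z up, the work surface at z = 0. Lengths are in mm, angles in rad, forces in N, time in s.
With the tool pointing down it reaches from about 325 to 925 mm from the base axis. Payload 3.1 kg.
Tool frame: the origin (TCP) lies on the centre line of the jaws, within the pads' length; the fingertips stand 8 mm ahead of it and the grasp point (between the pads) lies 11 mm behind it; x points along the fingers, y is the direction in which the jaws open and shut, and the axes are right-handed (so a half turn about x gives the same grasp; the last joint's range is limited). The gripper opens to 85 mm and grips with 20 to 120 N. Pads are 22 mm wide; open, the fingers measure 114 mm over their backs; the gripper's body (76 mm by 85 mm) begins 54 mm behind the grasp point. The pads swing forward as they close: fully open they stand 13 mm farther back than shut.
Start: joints at [-1.25, 0.217, 1.613, -0, 1.311, -0.112], TCP at [262.156, -567.374, 239.3] pointing down, gripper open.
Joint ranges: [-2.75, 2.75], [-0.78, 2.1], [0.31, 2.55], [-1.13, 4.27], [0.13, 2.63], [-2.58, 2.58]. Speed limits (rad/s): [2.79, 2.79, 3.14, 3.14, 3.14, 3.14].

INTERFACE

Orientations are given as a rotation vector (axis times angle).
In Python, from cell import env gives the robot as it stands.
- The arm moves only by the shell command python3 -m crank 'ROWS' [FORCE]. ROWS is a JSON object of lists of equal length, an entry for each row: "gripper": the finger opening in m, from 0 to 0.0854; "dp": the shift along the tool's x, y, z in m, a list of three; "roll": the turn about the tool's x in rad. In form: {"gripper": [gripper, ...], "dp": [[x, y, z], ...], "roll": [roll, ...]}. A call has 1 to 5 rows; each row is the pose to reach, as a shift and turn from the pose measured when the call began, along the tool's axes at that moment; what a row does not reach only later rows make up. A row lasts 1/8 s, in which the tool goes at most 62.5 mm and 10.7 degrees, less where a joint would pass 70% of its speed; a pose out of reach is approached as far as the arm can. A call with a gripper value outside its range is refused whole. The fingers move at their own pace and stop on an object; FORCE is the grip in N (left out, the last holds). Time passes only in rows, so rows that repeat a pose let the fingers close. It gives the time, the measured TCP pose, the force and the opening at its end, in the units of the state.
- env.get_state(): the state, without advancing time (a new reading comes with each control period).
- env.read_camera(name): name is "side" or "top"; returns a dict with "img" (400x640x3 uint8, red, green, blue), "K" (3x3 intrinsics, pixels), "k1" (the pictures are not rectified: a ray, as slopes to the right and down, at radius r is drawn at 1 + k1 r^2 times it, then the intrinsics apply), "R" (3x3) and "t" (3): a world point X has camera coordinates R X + t. Camera axes: x right, y down, z forward; pixel columns grow to the right and rows downward; lengths in mm; the calibration is good to about 2 mm. A picture is of the moment at which its call begins. There is no depth.
- env.sign_off(): hands the job in, once; it reports no verdict.
The state is a dict: "time_s": time; "qpos": joint angles; "qd": joint speeds; "tau": joint torques, N m; "position": TCP position; "tcp_rot": TCP orientation; "wrist_force": force on the tool from outside, world axes, zero at the start; "torque": the same for the moment, N m; "finger_gap": opening from 0.0 (shut) to 1.0 (fully open).
Only numpy, scipy, OpenCV 4.12 (cv2) and the standard library are available. Lean on these libraries where they do the work, as an engineer would, in place of code of your own. Each camera call takes 0.05 s, during which the arm holds its last target. There are 200 camera calls.

## Working session

There is one attempt and no reset: what is moved stays moved. The work goes in short steps, Python scripts to look and compute and a shell command to move; the robot and the scene stay as the last step left them, time stands still between calls to the robot, and variables do not carry over. Pictures are saved under pics/ and viewed, about 8 in all and at most 12, crops included, and the job is handed in when it is done.

```bash
ls; mkdir -p pics
cat > h.py <<'E'
import numpy as np, cv2
from cell import env
from scipy.spatial.transform import Rotation as Ro
def ray(c,u,v):
    K=np.array(c["K"],float); p=np.array([[[u,v]]],float)
    n=cv2.undistortPoints(p,K,np.array([c["k1"],0,0,0],float))[0,0]
    R=np.array(c["R"]);t=np.array(c["t"])
    return -R.T@t, R.T@np.array([n[0],n[1],1.])
def onz(c,u,v,z):
    o,d=ray(c,u,v); return o+d*(z-o[2])/d[2]
def proj(c,X):
    K=np.array(c["K"],float)
    return cv2.projectPoints(np.array(X,float).reshape(-1,1,3),cv2.Rodrigues(np.array(c["R"],float))[0],np.array(c["t"],float),K,np.array([c["k1"],0,0,0],float))[0][:,0]
def snap(name,fn):
    c=env.read_camera(name); cv2.imwrite("pics/"+fn,c["img"][:,:,::-1]); np.save("pics/"+fn+".npy",c,allow_pickle=True); return c
def load(fn): return np.load("pics/"+fn+".npy",allow_pickle=True).item()
def tri(c1,p1,c2,p2):
    o1,d1=ray(c1,*p1);o2,d2=ray(c2,*p2)
    s=np.linalg.lstsq(np.c_[d1,-d2],o2-o1,rcond=None)[0]
    a=o1+s[0]*d1;b=o2+s[1]*d2
    return (a+b)/2,np.linalg.norm(a-b)
E
python3 - <<'E'
from h import *
for n in("top","side"):
    c=snap(n,n+"0.png"); print(n,c["K"],c["k1"],-np.array(c["R"]).T@np.array(c["t"]),np.array(c["R"]).round(3).tolist())
print(env.get_state())
E
```

```text
pics
top [[413.61125183   0.         309.97952087]
 [  0.         413.61125183 199.87372818]
 [  0.           0.           1.        ]] -0.09477185609365665 [ 353.36784316   32.43832135 1150.65948844] [[0.011, -1.0, -0.01], [-0.98, -0.008, -0.199], [0.199, 0.012, -0.98]]
side [[433.80605874   0.         318.87525385]
 [  0.         433.80605874 199.93924318]
 [  0.           0.           1.        ]] -0.0499114661063775 [584.82929122 864.07363331 470.39595781] [[-0.999, 0.033, -0.008], [0.022, 0.443, -0.896], [-0.026, -0.896, -0.443]]
{'time_s': 0.1, 'qpos': array([-1.25021276e+00,  2.17695686e-01,  1.61480421e+00,  4.37676921e-05,
        1.31131111e+00, -1.12168976e-01]), 'qd': array([-9.45252370e-04, -1.91823905e-03, -3.93695112e-03, -6.73211956e-04,
       -4.77852718e-04,  1.07983202e-05]), 'tau': array([-4.92229174e-04, -3.98072577e+01, -3.04972100e+01, -1.21417324e-04,
        4.17656047e-03, -3.34093222e-06]), 'position': array([ 261.92423532, -566.66298903,  238.07236441]), 'tcp_rot': array([ 1.98279429,  0.43812761, -1.98317739]), 'wrist_force': array([-0.31399326, -0.31678729, -1.20336331]), 'torque': array([-0.00081436, -0.01865936, -0.02620658]), 'finger_gap': 0.9974601693811501}
```

View pics/top0.png

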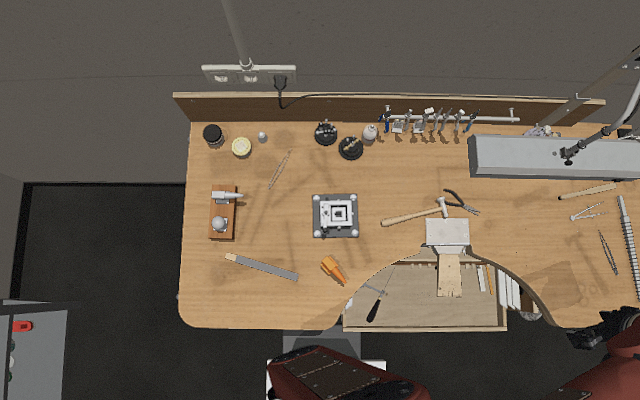

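View pics/side0.png

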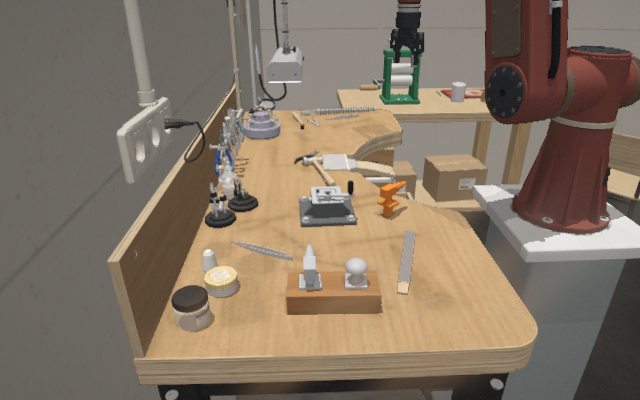

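Run:
```python
from h import *
t=load("top0.png")["img"];s=load("side0.png")["img"]
def cr(i,u,v,w,h): return cv2.resize(i[v:v+h,u:u+w],(400,300),interpolation=cv2.INTER_CUBIC)
a=np.hstack([cr(t,296,181,80,60),cr(t,192,180,80,60)])
b=np.hstack([cr(s,288,170,80,60),cr(s,284,236,104,78)])
cv2.imwrite("pics/crops.png",np.vstack([a,b])[:,:,::-1])
```

```text
(no output)
```

View pics/crops.png

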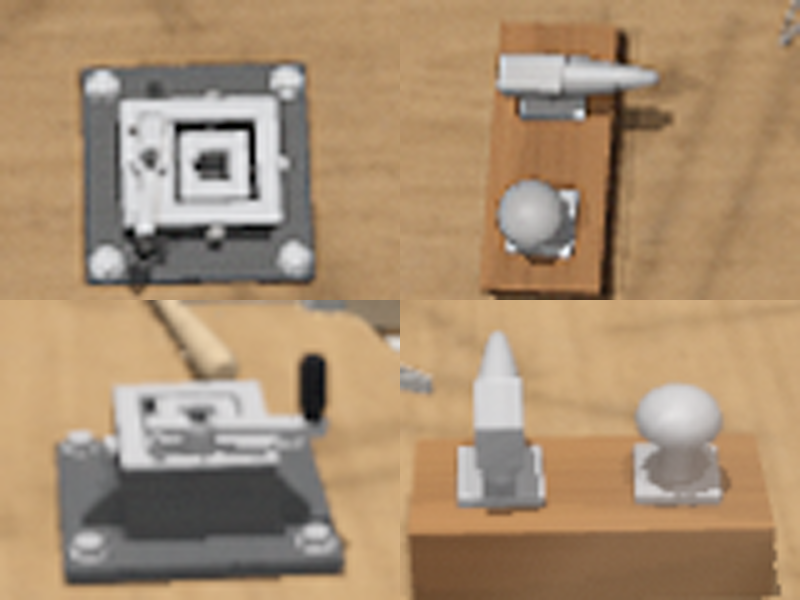

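Run:
```python
from h import *
T=load("top0.png");S=load("side0.png")
np.set_printoptions(precision=1,suppress=True)
def show(n,c,pts,z,off,sc):
    p=np.array(pts,float)/sc+np.array(off)-0.5+0.5/sc
    P=np.array([onz(c,u,v,z) for u,v in p]); print(n,P[:,:2].tolist(),"mean",P.mean(0)); return p,P
def yaw(a,b): return np.degrees(np.arctan2(b[1]-a[1],b[0]-a[0]))
o=(296,181)
p,P=show("plate",T,[(80,66),(308,64),(314,283),(88,283)],10,o,5) # +x+y,+x-y,-x-y,-x+y
print("yaws",yaw(P[3],P[0]),yaw(P[2],P[1]),yaw(P[1],P[0])-90,yaw(P[2],P[3])-90, np.linalg.norm(P[0]-P[1]),np.linalg.norm(P[1]-P[2]))
show("plateS",S,[(62,450),(68,580),(343,572),(306,440)],10,(288,170-60),5)
show("insT",T,[(179,133),(249,133),(251,200),(181,200)],48,o,5)
show("pocket",T,[(175,122),(256,122),(260,202),(175,202)],47,o,5)
show("socket",T,[(193,150),(229,150),(229,180),(193,180)],48,o,5)
show("casting",T,[(120,98),(278,98),(283,222),(122,224)],47,o,5)
p,P=show("headT",T,[(498,56),(563,55),(565,93),(498,93)],80,(192-80,180),5)
p,P=show("horntipT",T,[(658,78)],76,(192-80,180),5)
show("headSfront",S,[(476,432),(522,431)],80,(284-104,236-78),400/104)
show("collarS",S,[(458,449),(458,504),(545,500),(543,446)],42,(284-104,236-78),400/104)
show("rackT",T,[(500,22),(623,28),(605,295),(482,288)],36,(192-80,180),5)
show("dogknobS",S,[(314,355)],91.5,(288,110),5)
show("domecollarS",S,[(636,447),(634,500),(720,498),(716,447)],42,(180,158),400/104)
```

```text
plate [[602.4482643689258, 42.46632171918856], [604.7162799702576, -86.27052617556842], [480.73023987524704, -88.20776097170858], [479.66526637916354, 36.81329486554783]] mean [541.9 -23.8  10. ]
yaws 2.636081681421645 0.8951519589991228 1.009301394990601 0.4880538753502748 128.75682467599796 124.00117345048368
plateS [[602.66804779995, -71.16220634102558], [599.390519998523, 54.98358379327135], [481.11921535169733, 53.661243550458835], [484.7060343140511, -76.27589543932027]] mean [542.   -9.7  10. ]
insT [[557.4443639957994, -11.897138367983494], [557.770236049982, -49.84613124374523], [521.0787154020849, -50.713045965824975], [520.7581970662312, -13.002721644590785]] mean [539.3 -31.4  48. ]
pocket [[563.6851083261901, -9.761515863268706], [564.0634292768792, -53.76141449384723], [520.1815519693215, -55.63633323362184], [519.7925043011787, -9.810976126890125]] mean [541.9 -32.2  47. ]
socket [[548.1554984378309, -19.479113752411386], [548.3225649053265, -38.96311070905686], [531.8863751833528, -38.89912122111119], [531.7203835750039, -19.47028451608317]] mean [540.  -29.2  48. ]
c
[... 546 characters left out ...]
27575156]] mean [584.2 315.6  80. ]
collarS [[602.0197314997326, 274.26207789521163], [601.7203109612847, 312.26694021335913], [565.9158833546508, 311.1611889293623], [565.342619453397, 273.68590414018274]] mean [583.7 292.8  42. ]
rackT [[622.5282218394085, 321.9413724577149], [619.5524789338211, 252.3977378621741], [470.53206428263076, 255.47967828615725], [473.440157293471, 323.3456576014181]] mean [546.5 288.3  36. ]
dogknobS [[490.9876144458403, 6.695563170953051]] mean [491.    6.7  91.5]
domecollarS [[525.3139221122699, 276.2236194270863], [529.3160374840305, 312.79622204652503], [493.8022809790618, 313.11721348987214], [490.8836471709674, 277.83245031333934]] mean [509.8 295.   42. ]
```

Run:
```python
from h import *
np.set_printoptions(precision=1,suppress=True)
T=load("top0.png");S=load("side0.png")
def f(p,off,sc): return np.array(p,float)/sc+np.array(off)-0.5+0.5/sc
tp=lambda p:f(p,(296,181),5); sp=lambda p:f(p,(288,110),5)
tr=lambda p:f(p,(112,180),5); sr=lambda p:f(p,(180,158),400/104)
for n,a,b in [("cast+x+y",(120,98),(120,470)),("cast+x-y",(278,98),(115,388)),("cast-x-y",(283,222),(262,382)),("cast-x+y",(122,224),(277,462)),
 ("plate+x-y",(308,64),(60,446)),("plate+x+y",(80,66),(66,570)),("plate-x+y",(88,283),(342,560)),("socket",(212,165),(203,412)),("pivot",(150,158),(198,438))]:
    print(n,*tri(T,tp(a),S,sp(b)))
for n,a,b in [("rack+x+y",(500,22),(411,530)),("rack-x+y",(482,290),(774,524)),("head+x+y",(498,56),(476,432)),("head-x+y",(498,93),(522,431)),("tip",(658,78),(497,333)),("rack-x-y",(605,295),(755,434)),("rack+x-y",(623,28),(418,437))]:
    print(n,*tri(T,tr(a),S,sr(b)))
# where the cast top would project
for X in [(577,20,47),(577,-66,47),(542,-24,0)]: print(X,proj(T,[X]),proj(S,[X]))
```

```text
cast+x+y [576.5  20.2  44.8] 1.2262147394244
cast+x-y [577.3 -66.   44.7] 1.217870107373552
cast-x-y [508.4 -67.9  45.4] 2.481086596351365
cast-x+y [507.5  18.7  46.2] 0.4126020007759506
plate+x-y [604.8 -86.7   4.8] 1.9901248071217428
plate+x+y [601.6  42.6   8.3] 2.485378177601596
plate-x+y [479.8  36.9   6.6] 0.4539066962451645
socket [538.5 -29.5  48.6] 2.804844068821535
pivot [542.    4.   51.7] 1.8347933320734444
rack+x+y [621.6 321.7  37. ] 1.3787650892108525
rack-x+y [472.5 323.3  35.8] 0.3176839005448852
head+x+y [593.7 311.3  77. ] 0.38181501205167834
head-x+y [574.4 310.3  76. ] 1.1746398448628779
tip [584.1 225.5  69.7] 0.02673323555174092
rack-x-y [470.6 256.2  32.7] 0.645459927770313
rack+x-y [620.2 252.9  33.5] 0.0643125482026174
(577, 20, 47) [[319.7 200.1]] [[311.1 202.6]]
(577, -66, 47) [[351.3 200.4]] [[310.5 186.2]]
(542, -24, 0) [[335.  215.7]] [[326.2 211.9]]
```

```bash
cat >> h.py <<'E'
def to(X,yaw=None):
    """dp, roll to bring TCP to world X (mm) with tool y at world angle yaw (deg, mod 180)"""
    s=env.get_state(); R=Ro.from_rotvec(s["tcp_rot"]).as_matrix()
    d=R.T@(np.array(X)-s["position"])/1000
    cur=np.degrees(np.arctan2(R[1,1],R[0,1]))
    r=None if yaw is None else -np.radians((yaw-cur+90)%180-90)
    print("t",round(s["time_s"],2),"pos",s["position"].round(1),"xaxis",R[:,0].round(3),"yyaw",round(cur,2),"q6",round(s["qpos"][5],2),"F",s["wrist_force"].round(1),"gap",round(s["finger_gap"]*85.4,1))
    print("dp",d.round(4),"roll",None if r is None else round(r,4))
E
python3 -c "
from h import *
to((583.5,288.5,200),0.5)"
```

```text
t 0.1 pos [ 261.9 -566.7  238.1] xaxis [-0.001  0.002 -1.   ] yyaw -65.21 q6 -0.11 F [-0.3 -0.3 -1.2] gap 85.2
dp [ 0.0397 -0.6414 -0.6505] roll -1.1468
```

```bash
python3 -m crank '{"gripper":[0.05,0.05,0.05,0.05,0.05],"dp":[[0,-0.04,-0.04],[0,-0.08,-0.08],[0,-0.12,-0.12],[0,-0.16,-0.16],[0,-0.2,-0.2]],"roll":[0,0,0,0,0]}' 60
python3 -m crank '{"gripper":[0.05,0.05,0.05,0.05,0.05],"dp":[[0,-0.04,-0.04],[0,-0.08,-0.08],[0.01,-0.12,-0.12],[0.02,-0.16,-0.16],[0.02,-0.2,-0.2]],"roll":[0,0,0,0,0]}' 
python3 -c "
from h import *
to((583.5,288.5,180),0.5)"
```

```text
time_s: 0.72
position: [359.7, -299.2, 238.1]
tcp_rot: [1.983, 0.438, -1.984]
wrist_force: [1.0, -0.6, 0.7]
finger_gap: 0.582
time_s: 1.35
position: [456.8, -31.8, 217.5]
tcp_rot: [1.982, 0.439, -1.986]
wrist_force: [0.7, -0.6, -0.3]
finger_gap: 0.586
t 1.35 pos [456.8 -31.8 217.5] xaxis [-0.003  0.003 -1.   ] yyaw -65.23 q6 0.91 F [ 0.7 -0.6 -0.3] gap 50.0
dp [ 0.0381 -0.2376 -0.2492] roll -1.1472
```

```bash
python3 -m crank '{"gripper":[0.05,0.05,0.05,0.05,0.05],"dp":[[0,-0.04,-0.042],[0,-0.08,-0.084],[0,-0.12,-0.126],[0.01,-0.16,-0.168],[0.01,-0.2,-0.21]],"roll":[-0.18,-0.36,-0.54,-0.72,-0.9]}' 
python3 -c "
from h import *
to((583.5,288.5,150),0.5)"
```

```text
time_s: 1.98
position: [563.2, 239.5, 206.3]
tcp_rot: [1.377, 1.095, -1.382]
wrist_force: [1.8, -0.6, 0.5]
finger_gap: 0.587
t 1.98 pos [563.2 239.5 206.3] xaxis [-0.005  0.002 -1.   ] yyaw -13.31 q6 0.52 F [ 1.8 -0.6  0.5] gap 50.1
dp [ 0.0563  0.0088 -0.0524] roll -0.241
```

```bash
python3 -m crank '{"gripper":[0.05,0.05,0.05,0.05],"dp":[[0.02,0.004,-0.026],[0.04,0.009,-0.052],[0.056,0.009,-0.052],[0.056,0.009,-0.052]],"roll":[-0.12,-0.241,-0.241,-0.241]}'
python3 - <<'E'
from h import *
to((583.5,288.5,58),0.5)
T=snap("top","top1.png");S=snap("side","side1.png")
def cr(i,u,v,w,h): return cv2.resize(i[v:v+h,u:u+w],(400,400),interpolation=cv2.INTER_CUBIC)
cv2.imwrite("pics/c1.png",np.hstack([cr(T["img"],182,150,80,80),cr(S["img"],270,220,100,100)])[:,:,::-1])
E
```

```text
time_s: 2.48
position: [581.6, 286.9, 147.6]
tcp_rot: [1.198, 1.22, -1.212]
wrist_force: [-1.1, -0.3, 0.9]
finger_gap: 0.585
t 2.48 pos [581.6 286.9 147.6] xaxis [-0.011 -0.    -1.   ] yyaw 0.43 q6 0.34 F [-1.1 -0.3  0.9] gap 50.0
dp [ 0.0895  0.0029 -0.0016] roll -0.0013
```

View pics/c1.png

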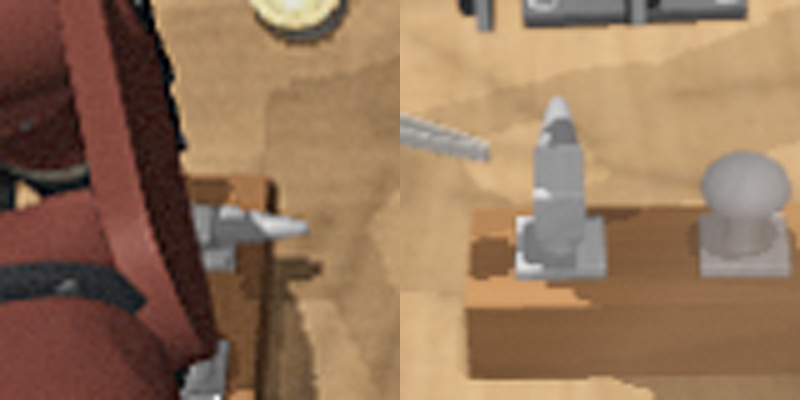

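```bash
python3 -m crank '{"gripper":[0.05,0.05,0.05,0.05],"dp":[[0.03,0.003,-0.0015],[0.06,0.003,-0.0015],[0.075,0.003,-0.0015],[0.0755,0.003,-0.0015]],"roll":[0,0,0,0]}'
python3 - <<'E'
from h import *
to((583.5,288.5,58),0.5)
S=snap("side","side2.png")
cv2.imwrite("pics/c2.png",cv2.resize(S["img"][200:320,260:420],(800,600),interpolation=cv2.INTER_CUBIC)[:,:,::-1])
E
```

```text
time_s: 3.08
position: [585.4, 288.0, 74.3]
tcp_rot: [1.202, 1.218, -1.21]
wrist_force: [-0.3, 0.4, 0.5]
finger_gap: 0.588
t 3.08 pos [585.4 288.   74.3] xaxis [-0.007  0.001 -1.   ] yyaw 0.35 q6 0.34 F [-0.3  0.4  0.5] gap 50.2
dp [ 0.0163 -0.0017 -0.0005] roll -0.0026
```

View pics/c2.png

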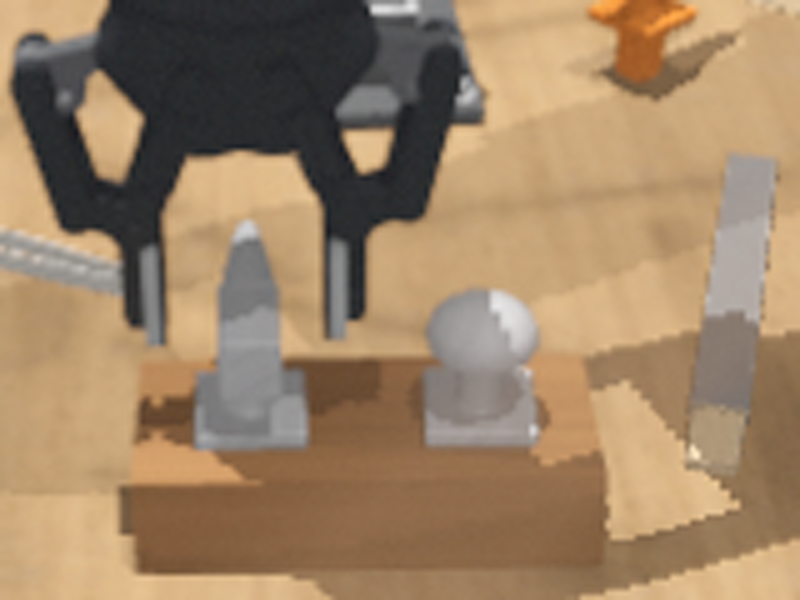

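```bash
python3 -m crank '{"gripper":[0.05,0.05,0.015,0.0,0.0],"dp":[[0.01,-0.001,-0.0005],[0.0163,-0.001,-0.0005],[0.0163,-0.001,-0.0005],[0.0163,-0.001,-0.0005],[0.0163,-0.001,-0.0005]],"roll":[0,0,0,0,0]}' 80
python3 -m crank '{"gripper":[0,0,0],"dp":[[0,0,0],[0,0,0],[0,0,0]],"roll":[0,0,0]}'
python3 -c "
from h import *
to((583.5,288.5,58),0.5)"
```

```text
time_s: 3.75
position: [585.1, 289.1, 59.2]
tcp_rot: [1.203, 1.217, -1.208]
wrist_force: [0.1, -0.6, -0.3]
finger_gap: 0.22
time_s: 4.12
position: [585.1, 289.1, 59.2]
tcp_rot: [1.203, 1.217, -1.208]
wrist_force: [-0.7, -0.4, -0.3]
finger_gap: 0.218
t 4.12 pos [585.1 289.1  59.2] xaxis [-0.005  0.002 -1.   ] yyaw 0.37 q6 0.34 F [-0.7 -0.4 -0.3] gap 18.6
dp [ 0.0013 -0.0016  0.0006] roll -0.0023
```

```bash
python3 -m crank '{"gripper":[0,0,0,0,0],"dp":[[-0.01,0,0],[-0.03,0,0],[-0.06,0,0],[-0.09,0,0],[-0.1,0,0]],"roll":[0,0,0,0,0]}'
python3 - <<'E'
from h import *
to((540.5,-30,160),0.9)
S=snap("side","side3.png")
cv2.imwrite("pics/c3.png",cv2.resize(S["img"][180:300,260:420],(800,600),interpolation=cv2.INTER_CUBIC)[:,:,::-1])
E
```

```text
time_s: 4.75
position: [587.7, 289.7, 163.6]
tcp_rot: [1.208, 1.214, -1.202]
wrist_force: [0.4, -0.2, -4.4]
finger_gap: 0.221
t 4.75 pos [587.7 289.7 163.6] xaxis [ 0.001  0.004 -1.   ] yyaw 0.37 q6 0.34 F [ 0.4 -0.2 -4.4] gap 18.9
dp [ 0.0022 -0.0493  0.3194] roll -0.0093
```

View pics/c3.png

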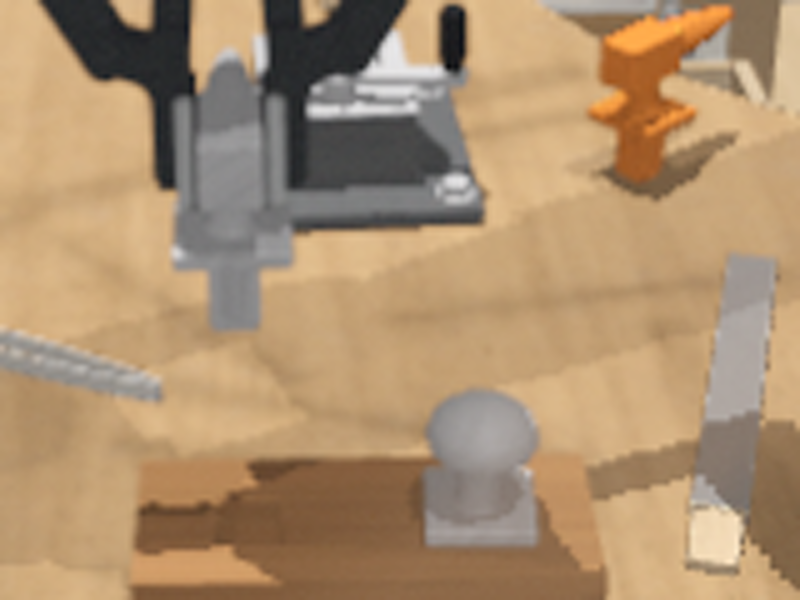

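```bash
python3 -m crank '{"gripper":[0,0,0,0,0],"dp":[[0,-0.006,0.04],[0,-0.015,0.1],[0,-0.024,0.16],[0,-0.034,0.22],[0,-0.043,0.28]],"roll":[0,0,0,0,0]}' 
python3 -m crank '{"gripper":[0,0,0,0],"dp":[[0,-0.003,0.025],[0,-0.005,0.037],[0,-0.005,0.039],[0,-0.005,0.039]],"roll":[-0.009,-0.009,-0.009,-0.009]}' 
python3 -c "
from h import *
to((541,-30.3,108),0.9)"
```

```text
time_s: 5.42
position: [545.0, 7.7, 161.5]
tcp_rot: [1.207, 1.216, -1.203]
wrist_force: [1.0, -1.3, -3.3]
finger_gap: 0.221
time_s: 5.92
position: [540.3, -30.3, 161.1]
tcp_rot: [1.2, 1.221, -1.196]
wrist_force: [-0.9, 0.4, -3.3]
finger_gap: 0.223
t 5.92 pos [540.3 -30.3 161.1] xaxis [-0.001  0.005 -1.   ] yyaw 0.95 q6 -0.21 F [-0.9  0.4 -3.3] gap 19.0
dp [0.0531 0.0008 0.0003] roll 0.0009
```

```bash
python3 -m crank '{"gripper":[0,0,0,0],"dp":[[0.02,0.0008,0],[0.04,0.0008,0],[0.053,0.0008,0],[0.053,0.0008,0]],"roll":[0,0,0,0]}'
python3 - <<'E'
from h import *
to((541,-30.3,108),0.9)
T=snap("top","top4.png");S=snap("side","side4.png")
def cr(i,u,v,w,h): return cv2.resize(i[v:v+h,u:u+w],(400,400),interpolation=cv2.INTER_CUBIC)
cv2.imwrite("pics/c4.png",np.hstack([cr(T["img"],296,166,80,80),cr(S["img"],288,160,80,80)])[:,:,::-1])
E
```

```text
time_s: 6.42
position: [540.0, -29.0, 106.8]
tcp_rot: [1.198, 1.225, -1.197]
wrist_force: [-0.2, 0.8, -4.2]
finger_gap: 0.222
t 6.42 pos [540.  -29.  106.8] xaxis [-0.004  0.005 -1.   ] yyaw 1.03 q6 -0.21 F [-0.2  0.8 -4.2] gap 19.0
dp [-0.0012  0.001   0.0013] roll 0.0022
```

View pics/c4.png

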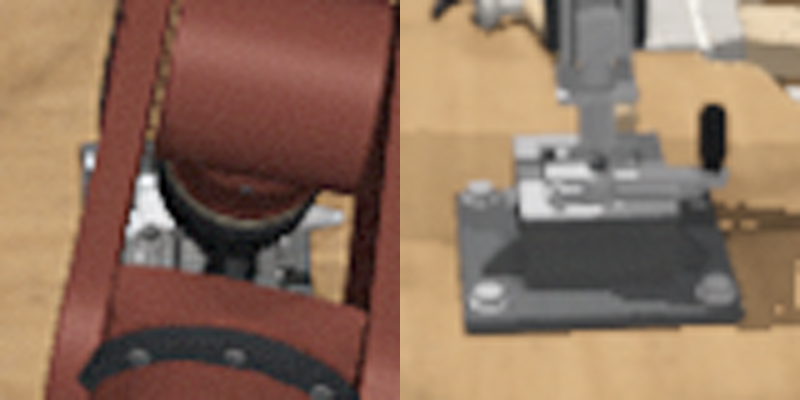

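Run:
```python
from h import *
np.set_printoptions(precision=1,suppress=True,linewidth=200)
S=load("side4.png");g=cv2.cvtColor(S["img"],cv2.COLOR_RGB2GRAY).astype(int)
for v in range(174,192,2): print(v,g[v,315:340])
S0=load("side0.png");g0=cv2.cvtColor(S0["img"],cv2.COLOR_RGB2GRAY).astype(int)
print()
for v in range(186,198): print(v,g0[v,310:345])
T=load("top0.png");t=cv2.cvtColor(T["img"],cv2.COLOR_RGB2GRAY).astype(int)
print()
for v in range(203,224): print(v,t[v,328:352])
```

```text
174 [181 180 179 160 125 111 111 112 108 117 126 130 130 128 122 111 108 108 110 133 169 180 181 183 183]
176 [182 180 177 164 132 112 111 112 114 118 125 129 128 125 120 113 125 131 129 136 167 180 182 181 180]
178 [184 182 179 178 194 195 157 118 121 123 122 123 122 123 125 136 146 146 144 144 147 169 178 178 178]
180 [184 183 181 181 164 142 141 142 133 134 133 128 129 129 130 137 147 145 142 139 156 173 177 177 178]
182 [184 182 182 181 181 180 180 182 153 128 120 122 125 125 128 142 170 171 160 150 159 172 174 174 176]
184 [185 184 183 183 182 180 179 181 153 128 122 122 125 124 129 131 127 122 123 125 146 170 177 176 175]
186 [179 181 182 181 181 179 178 179 154 129 121 123 125 125 127 130 122 118 117 119 139 150 150 145 152]
188 [191 185 184 185 185 184 185 185 161 132 128 124 123 128 130 131 125 120 120 120 115 112 114 115 121]
190 [174 115  74  76 169 194 155 114 115 115 114 106 104 110 121 115 113 114 113 104  95 106 113 113 112]

186 [183 186 185 186 187 187 190 191 190 191 188 188 189 191 196 194 182 169 164 165 183 192 190 192 191 198 202 203 205 195 178 173 174 174 175]
[... 3049 characters left out ...]
189  97 189 223 219 212 202 203 205 206 202 198 211 219 226 183  25 153 212 221 222 192]
218 [214 225 190  96 190 224 217 219 221 221 223 222 223 221 218 218 227 191  64 128 205 222 223 198]
219 [213 223 189  96 193 226 221 220 221 223 222 222 222 224 223 224 228 196  74 106 202 221 222 198]
220 [214 222 185  81 150 187 181 181 180 180 180 180 173 163 161 161 168 131  40  92 198 221 222 199]
221 [213 219 201 142 150 177 172 172 172 172 170 172 168 164 183 194 196 198 200 201 212 218 219 198]
222 [215 217 214 207 207 211 210 209 210 209 210 209 210 209 217 220 220 222 221 220 218 217 221 197]
223 [215 217 218 219 219 218 220 219 220 218 218 220 220 219 219 218 218 217 217 216 217 217 222 209]
```

Run:
```python
from h import *
np.set_printoptions(precision=2,suppress=True,linewidth=200)
T=load("top0.png");S=load("side4.png")
print("insert top cam",onz(T,338.15,213.5,48))
# side: insert center at row 190.5 -> onto z48
for u,v in [(326.6,190.5),(327.2,192),(318.6,190.5),(334.5,190.5)]: print("insert side",onz(S,u,v,48))
# tang: plane y=-21 front face
for u in (323.0,330.1,326.55):
    o,d=ray(S,u,185); print("tang",o+d*((-21-o[1])/d[1]))
print(proj(S,[(540,-21,60),(540,-21,70),(540,-21,56)]))
# rack stake head, top
t=cv2.cvtColor(T["img"],cv2.COLOR_RGB2GRAY).astype(int)
print(t[188:202,209:245])
```

```text
insert top cam [540.29 -30.15  48.  ]
insert side [540.35 -38.29  48.  ]
insert side [539.38 -30.15  48.  ]
insert side [558.71 -39.21  48.  ]
insert side [522.22 -37.38  48.  ]
tang [549.27 -21.    69.88]
tang [533.35 -21.    69.51]
tang [541.31 -21.    69.69]
[[327.13 188.92]
 [327.13 184.86]
 [327.13 190.53]]
[[160 162 155 130 133 137 136 136 135 133 124 122 123 125 128 128 124 126 132 127 130 134 133 134 133 132  79  29  79 143 143 154 152 151 153 153]
 [155 154 149 128 135 138 135 135 133 128 121 120 120 122 123 131 125 128 134 128 133 131 133 135 132 131  68  31  85 149 146 161 156 154 151 153]
 [151 151 140 132 132 136 136 132 134 132 127 123 105 110 111 127 114 115 121 115 118 136 130 132 133 132  52  33  92 152 149 162 157 151 156 156]
 [151 153 132 192 185 185 185 186 186 188 188 190 185 188 189 178 103 151 151 137 132 113 108 131 131 129  45  26  89 148 146 159 154 148 149 150]
 [152 155 129 215 201 201 202 203 205 204 206 207 208 209 212 198 134 177 173 165 159 146 144 151 156 129  84  35  72 122 138 152 149 147 144 143]
 [154 152 114 210 199 198 198 200 202 203 201 205 2
[... 572 characters left out ...]
80 181 182 196 196 199 201 135 151 153 153 154 149 148 149 147 141 129  95 115 116 124 129 127 122 109 103 120]
 [162 159 124 112  97 101 108 103 107 104 111 130 130 134 138  82 104 109 108 107 100  99  94  89  90  77  43  63 112 128 123 129 120 115 114 116]
 [157 155 131 128 106 109  63  86  95  96  90  86  79  61  67  72  80  84  90  85  54  68  70  67  66  55  30  70 127 133 131 127 130 125 128 127]
 [153 146 136 137 138 141  68 150 118 123 122 119 118 102 115 116 114 121 118 115  50  80  81  80  79  68  37  69 128 142 140 144 146 140 138 139]
 [156 152 131 136 145 143  69 167 124 125 124 125 126 122 128 127 123 121 119 118  51  79  75  78  79  54  33  58  94 105 102 114 108 106 125 150]]
```

```bash
python3 -m crank '{"gripper":[0,0,0],"dp":[[0.003,-0.0007,0],[0.0055,-0.0007,0],[0.0055,-0.0007,0]],"roll":[0,0,0]}'; python3 -c "
from h import *
to((539.3,-29,98),0.9)"
python3 -m crank '{"gripper":[0,0,0],"dp":[[0.001,0,0],[0.002,0,0],[0.002,0,0]],"roll":[0,0,0]}'
```

```text
time_s: 6.9
position: [540.7, -29.7, 103.1]
tcp_rot: [1.2, 1.221, -1.195]
wrist_force: [-0.6, 0.5, -3.9]
finger_gap: 0.221
t 6.9 pos [540.7 -29.7 103.1] xaxis [-0.001  0.005 -1.   ] yyaw 0.99 q6 -0.21 F [-0.6  0.5 -3.9] gap 18.8
dp [ 0.0051 -0.0014 -0.0007] roll 0.0015
time_s: 7.28
position: [540.6, -29.7, 100.9]
tcp_rot: [1.2, 1.221, -1.195]
wrist_force: [0.0, 1.3, -4.0]
finger_gap: 0.219
```

Run:
```python
from h import *
for i in range(5):
    s=env.get_state(); print(s["position"].round(2),s["qpos"].round(4),s["wrist_force"].round(1)); env.read_camera("side")
```

```text
[540.63 -29.68 100.94] [-0.1869  0.2048  1.9117  0.0052  1.0268 -0.2067] [ 0.   1.3 -4. ]
[540.66 -29.7  101.  ] [-0.1869  0.2047  1.9117  0.0051  1.0268 -0.2068] [-0.9  0.2 -4. ]
[540.72 -29.68 101.06] [-0.1869  0.2047  1.9116  0.0051  1.0268 -0.2068] [ 0.2  0.  -3.8]
[540.74 -29.68 101.07] [-0.1869  0.2047  1.9116  0.0052  1.0268 -0.2068] [-0.3 -0.6 -4. ]
[540.77 -29.7  101.09] [-0.1869  0.2047  1.9116  0.0051  1.0268 -0.2068] [-0.5  0.5 -4.5]
```

```bash
python3 -m crank '{"gripper":[0,0,0],"dp":[[0.001,-0.001,0],[0.0025,-0.001,0],[0.0025,-0.001,0]],"roll":[0,0,0]}'; python3 -m crank '{"gripper":[0,0,0],"dp":[[0.001,0,0],[0.002,0,0],[0.002,0,0]],"roll":[0,0,0]}'
```

```text
time_s: 7.9
position: [539.5, -29.6, 98.3]
tcp_rot: [1.199, 1.222, -1.195]
wrist_force: [-0.2, 0.4, -4.4]
finger_gap: 0.218
time_s: 8.28
position: [539.4, -29.6, 96.2]
tcp_rot: [1.199, 1.222, -1.195]
wrist_force: [-0.8, 0.5, -4.3]
finger_gap: 0.221
```

```bash
for i in 1 2 3; do python3 -m crank '{"gripper":[0,0],"dp":[[0.001,0,0],[0.001,0,0]],"roll":[0,0]}'|egrep 'pos|force'; done
```

```text
position: [539.4, -29.7, 95.1]
wrist_force: [-0.2, -1.1, -4.2]
position: [539.4, -29.7, 94.0]
wrist_force: [1.0, 0.7, -4.2]
position: [539.3, -29.7, 92.9]
wrist_force: [-0.4, 0.1, -3.1]
```

```bash
for i in 1 2 3; do python3 -m crank '{"gripper":[0,0],"dp":[[0.001,0,0],[0.001,0,0]],"roll":[0,0]}'|egrep 'pos|force|rot'; done
```

```text
position: [539.3, -29.7, 91.8]
tcp_rot: [1.199, 1.222, -1.196]
wrist_force: [0.3, -0.2, -3.5]
position: [539.3, -29.7, 90.7]
tcp_rot: [1.199, 1.222, -1.195]
wrist_force: [0.1, -0.4, -3.7]
position: [539.3, -29.7, 89.7]
tcp_rot: [1.199, 1.222, -1.195]
wrist_force: [-0.2, -0.6, -4.3]
```

```bash
for i in 1 2 3; do python3 -m crank '{"gripper":[0,0,0],"dp":[[0.001,0,0],[0.002,0,0],[0.002,0,0]],"roll":[0,0,0]}'|egrep 'pos|force'; done
python3 - <<'E'
from h import *
to((539.3,-29.7,74),0.9)
S=snap("side","side5.png")
cv2.imwrite("pics/c5.png",cv2.resize(S["img"][165:225,288:368],(600,450),interpolation=cv2.INTER_CUBIC)[:,:,::-1])
E
```

```text
position: [539.3, -29.7, 87.6]
wrist_force: [0.8, -0.5, -4.1]
position: [539.3, -29.7, 85.4]
wrist_force: [0.1, -0.8, -4.0]
position: [539.3, -29.7, 83.4]
wrist_force: [0.6, -0.7, -3.6]
t 10.9 pos [539.3 -29.7  83.4] xaxis [-0.001  0.004 -1.   ] yyaw 0.99 q6 -0.21 F [ 0.6 -0.7 -3.6] gap 19.2
dp [ 0.0094 -0.      0.    ] roll 0.0016
```

View pics/c5.png

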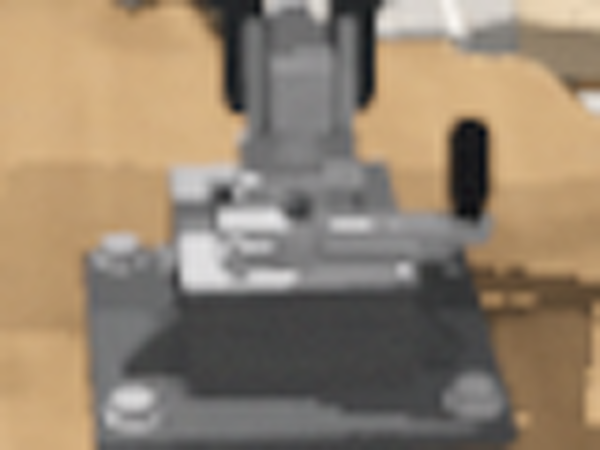

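```bash
for i in 1 2 3 4; do python3 -m crank '{"gripper":[0,0,0],"dp":[[0.001,0,0],[0.002,0,0],[0.002,0,0]],"roll":[0,0,0]}'|egrep 'pos|force'; done
for i in 1 2; do python3 -m crank '{"gripper":[0,0],"dp":[[0.0007,0,0],[0.0007,0,0]],"roll":[0,0]}'|egrep 'pos|force'; done
```

```text
position: [539.3, -29.7, 81.3]
wrist_force: [0.4, -0.3, -3.6]
position: [539.3, -29.7, 79.1]
wrist_force: [0.3, -0.3, -3.8]
position: [539.3, -29.7, 77.0]
wrist_force: [0.2, -1.1, -3.8]
position: [539.3, -29.7, 74.9]
wrist_force: [0.1, -0.9, -4.5]
position: [539.3, -29.7, 74.1]
wrist_force: [0.4, -1.4, -3.4]
position: [539.3, -29.7, 73.4]
wrist_force: [0.7, -1.0, -3.8]
```

```bash
for i in 1 2 3 4; do python3 -m crank '{"gripper":[0,0],"dp":[[0.0006,0,0],[0.0006,0,0]],"roll":[0,0]}'|egrep 'pos|force'; done
```

```text
position: [539.3, -29.7, 72.8]
wrist_force: [0.4, 0.2, -3.6]
position: [539.3, -29.7, 72.1]
wrist_force: [0.5, -0.8, -3.9]
position: [539.3, -29.7, 71.5]
wrist_force: [0.6, -0.1, -3.5]
position: [539.4, -29.7, 71.1]
wrist_force: [0.5, -0.6, -1.9]
```

```bash
for i in 1 2; do python3 -m crank '{"gripper":[0,0],"dp":[[0.0005,0,0],[0.0005,0,0]],"roll":[0,0]}'|egrep 'pos|force'; done
```

```text
position: [539.5, -29.7, 71.0]
wrist_force: [-1.0, -0.1, 0.3]
position: [539.6, -29.8, 70.9]
wrist_force: [-2.8, 0.4, 3.0]
```

```bash
python3 -m crank '{"gripper":[0.021,0.03,0.04,0.04,0.04],"dp":[[0,0,0],[0,0,0],[0,0,0],[0,0,0],[0,0,0]],"roll":[0,0,0,0,0]}' 40
python3 -m crank '{"gripper":[0.04,0.04,0.04,0.04,0.04],"dp":[[-0.02,0,0],[-0.05,0,0],[-0.09,0,0],[-0.13,0,0],[-0.14,0,0]],"roll":[0,0,0,0,0]}'
python3 -c "
from h import *
to((440,120,211))"
```

```text
time_s: 15.08
position: [539.6, -29.7, 70.9]
tcp_rot: [1.199, 1.221, -1.195]
wrist_force: [0.4, 0.8, 0.1]
finger_gap: 0.47
time_s: 15.7
position: [542.0, -30.7, 214.5]
tcp_rot: [1.201, 1.215, -1.191]
wrist_force: [0.3, 0.0, 0.2]
finger_gap: 0.472
t 15.7 pos [542.  -30.7 214.5] xaxis [ 0.006  0.003 -1.   ] yyaw 0.99 q6 -0.21 F [0.3 0.  0.2] gap 40.4
dp [ 0.0034 -0.0993 -0.1525] roll None
```

Run:
```python
from h import *
np.set_printoptions(precision=1,suppress=True)
T=load("top0.png");S=load("side0.png")
for c,(u0,u1,v0,v1) in ((T,(316,332,224,244)),(S,(340,362,176,206))):
    g=c["img"][v0:v1,u0:u1].max(2)<45
    ys,xs=np.nonzero(g); print(len(xs),xs.mean()+u0,ys.mean()+v0,xs.min()+u0,xs.max()+u0,ys.min()+v0,ys.max()+v0)
    for v in range(v0,v1): print(v,"".join("#" if a else "." for a in g[v-v0]))
print("topknob(z91.5)",proj(T,[(491,6,91.5),(491,6,61.5),(491,14,91.5),(541.5,4.5,60)]))
print("side",proj(S,[(491,6,91.5),(491,6,61.5)]))
```

```text
15 326.0 228.46666666666667 321 331 227 232
224 ................
225 ................
226 ................
227 .....##....#####
228 .....##.......##
229 ................
230 ................
231 .......#..#.....
232 ........##......
233 ................
234 ................
235 ................
236 ................
237 ................
238 ................
239 ................
240 ................
241 ................
242 ................
243 ................
45 350.4 187.2 349 352 182 193
176 ......................
177 ......................
178 ......................
179 ......................
180 ......................
181 ......................
182 .........####.........
183 .........####.........
184 .........####.........
185 .........####.........
186 .........####.........
187 .........####.........
188 .........####.........
189 .........####.........
190 .........####.........
191 .........###..........
192 .........###..........
193 .........###..........
194 ......................
195 ......................
196 ......................
197 ......................
198 ......................
199 ......................
200 ......................
201 ......................
202 ......................
203 ......................
204 ......................
205 ......................
topknob(z91.5) [[325.1 229.4]
 [324.8 230.9]
 [322.  229.4]
 [325.4 212.2]]
side [[350.4 180.5]
 [350.  193. ]]
```

```bash
python3 -m crank '{"gripper":[0.036,0.036,0.036,0.036,0.036],"dp":[[0,-0.01,-0.008],[0,-0.02,-0.016],[0,-0.03,-0.024],[0,-0.04,-0.032],[0,-0.05,-0.036]],"roll":[-0.18,-0.36,-0.54,-0.72,-0.9]}' 
python3 -m crank '{"gripper":[0.036,0.036,0.036,0.036,0.036],"dp":[[0.01,0,0],[0.03,0,0],[0.05,0,0],[0.06,0,0],[0.06,0,0]],"roll":[-0.18,-0.36,-0.54,-0.65,-0.65]}' 
python3 -c "
from h import *
to((490.5,6,105),90)"
```

```text
time_s: 16.32
position: [490.0, 4.9, 212.6]
tcp_rot: [0.51, 1.509, -0.503]
wrist_force: [-0.8, -0.4, -0.4]
finger_gap: 0.422
time_s: 16.95
position: [488.2, 5.3, 150.2]
tcp_rot: [0.002, 1.573, 0.004]
wrist_force: [0.1, 0.2, 0.6]
finger_gap: 0.421
t 16.95 pos [488.2   5.3 150.2] xaxis [-0.002  0.004 -1.   ] yyaw 90.09 q6 -1.71 F [0.1 0.2 0.6] gap 35.9
dp [0.0452 0.0005 0.0024] roll 0.0015
```

```bash
python3 -m crank '{"gripper":[0.036,0.036,0.036],"dp":[[0.02,0.0005,0.0024],[0.045,0.0005,0.0024],[0.045,0.0005,0.0024]],"roll":[0,0,0]}'
python3 - <<'E'
from h import *
to((490.5,6,75),90)
S=snap("side","side6.png")
cv2.imwrite("pics/c6.png",cv2.resize(S["img"][140:230,288:408],(800,600),interpolation=cv2.INTER_CUBIC)[:,:,::-1])
E
```

```text
time_s: 17.32
position: [488.4, 6.3, 103.2]
tcp_rot: [0.004, 1.578, 0.004]
wrist_force: [-0.4, -0.1, -0.5]
finger_gap: 0.425
t 17.32 pos [488.4   6.3 103.2] xaxis [-0.007  0.005 -1.   ] yyaw 90.0 q6 -1.71 F [-0.4 -0.1 -0.5] gap 36.3
dp [ 0.0282 -0.0004  0.0023] roll -0.0001
```

View pics/c6.png

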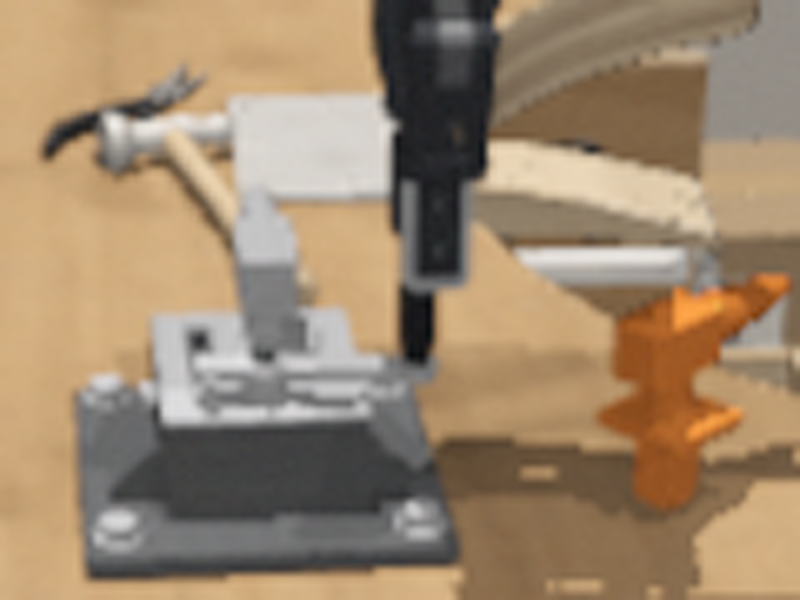

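```bash
python3 -m crank '{"gripper":[0.036,0.036,0.036],"dp":[[0.005,0,0.006],[0.01,0,0.006],[0.01,0,0.006]],"roll":[0,0,0]}'; python3 -m crank '{"gripper":[0.036,0.036,0.036],"dp":[[0.01,0,0],[0.018,0,0],[0.018,0,0]],"roll":[0,0,0]}' 
python3 -m crank '{"gripper":[0.026,0.018,0.018,0.018],"dp":[[0,0,0],[0,0,0],[0,0,0],[0,0,0]],"roll":[0,0,0,0]}' 20
python3 - <<'E'
from h import *
to((490.5,6,75),90)
S=snap("side","side7.png")
cv2.imwrite("pics/c7.png",cv2.resize(S["img"][155:215,308:388],(800,600),interpolation=cv2.INTER_CUBIC)[:,:,::-1])
E
```

```text
time_s: 17.75
position: [495.7, 6.2, 94.5]
tcp_rot: [0.003, 1.575, 0.004]
wrist_force: [0.6, 0.3, -0.6]
finger_gap: 0.426
time_s: 18.12
position: [494.5, 6.4, 75.3]
tcp_rot: [0.004, 1.578, 0.004]
wrist_force: [0.3, -0.2, 0.1]
finger_gap: 0.425
time_s: 18.62
position: [494.6, 6.4, 75.5]
tcp_rot: [0.004, 1.578, 0.004]
wrist_force: [-0.9, -0.7, -0.2]
finger_gap: 0.21
t 18.62 pos [494.6   6.4  75.5] xaxis [-0.007  0.005 -1.   ] yyaw 90.01 q6 -1.71 F [-0.9 -0.7 -0.2] gap 17.9
dp [ 0.0005 -0.0004 -0.0041] roll 0.0001
```

View pics/c7.png

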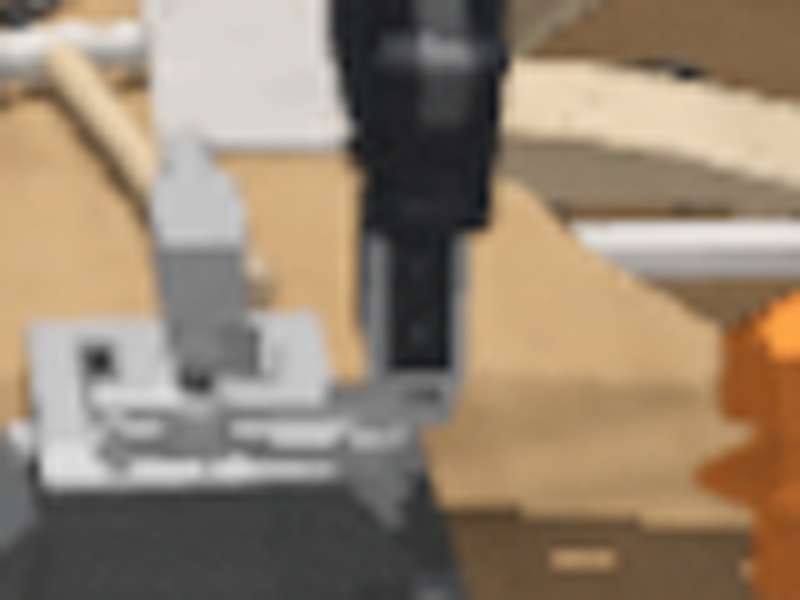

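```bash
python3 -m crank '{"gripper":[0.01,0.005,0.005,0.005],"dp":[[0,0,0],[0,0,0],[0,0,0],[0,0,0]],"roll":[0,0,0,0]}' 20 
python3 -m crank '{"gripper":[0.018,0.018],"dp":[[0,0,0],[0,0,0]],"roll":[0,0]}'
python3 -c "
from h import *
to((490.5,6,75),90)"
```

```text
time_s: 19.18
position: [494.4, 6.6, 75.5]
tcp_rot: [0.004, 1.578, 0.004]
wrist_force: [-1.7, 1.5, 2.1]
finger_gap: 0.142
time_s: 19.42
position: [494.7, 6.3, 75.5]
tcp_rot: [0.004, 1.577, 0.004]
wrist_force: [-0.0, -0.4, 0.0]
finger_gap: 0.21
t 19.43 pos [494.7   6.3  75.5] xaxis [-0.007  0.005 -1.   ] yyaw 90.0 q6 -1.7 F [-0.  -0.4  0. ] gap 18.0
dp [ 0.0005 -0.0003 -0.0042] roll 0.0
```

```bash
python3 -m crank '{"gripper":[0.018,0.018,0.018,0.018,0.018],"dp":[[0,0.0067,-0.0024],[0,0.0153,0],[0,0.0234,0.0039],[0,0.0307,0.0092],[0,0.0369,0.0157]],"roll":[0.18,0.36,0.54,0.72,0.9]}'
python3 -c "
from h import *
import numpy as np
for th in (1.05,1.2,1.35,1.5,1.57): print(th);to((541.5-50*np.cos(th),4+50*np.sin(th),75.5),90-np.degrees(th))"
```

```text
time_s: 20.05
position: [509.5, 43.0, 75.3]
tcp_rot: [0.707, 1.463, -0.708]
wrist_force: [-2.7, -1.5, 2.1]
finger_gap: 0.212
1.05
t 20.05 pos [509.5  43.   75.3] xaxis [-0.009  0.004 -1.   ] yyaw 38.12 q6 -0.72 F [-2.7 -1.5  2.1] gap 18.1
dp [-0.0003  0.0083  0.001 ] roll 0.1445
1.2
t 20.05 pos [509.5  43.   75.3] xaxis [-0.009  0.004 -1.   ] yyaw 38.12 q6 -0.72 F [-2.7 -1.5  2.1] gap 18.1
dp [-0.0003  0.0156  0.0026] roll 0.2945
1.35
t 20.05 pos [509.5  43.   75.3] xaxis [-0.009  0.004 -1.   ] yyaw 38.12 q6 -0.72 F [-2.7 -1.5  2.1] gap 18.1
dp [-0.0004  0.0226  0.0053] roll 0.4445
1.5
t 20.05 pos [509.5  43.   75.3] xaxis [-0.009  0.004 -1.   ] yyaw 38.12 q6 -0.72 F [-2.7 -1.5  2.1] gap 18.1
dp [-0.0005  0.0291  0.009 ] roll 0.5945
1.57
t 20.05 pos [509.5  43.   75.3] xaxis [-0.009  0.004 -1.   ] yyaw 38.12 q6 -0.72 F [-2.7 -1.5  2.1] gap 18.1
dp [-0.0005  0.0319  0.0111] roll 0.6645
```

```bash
python3 -m crank '{"gripper":[0.018,0.018,0.018,0.018,0.018],"dp":[[0,0.0083,0.001],[0,0.0156,0.0026],[0,0.0226,0.0053],[0,0.0291,0.009],[0,0.0291,0.009]],"roll":[0.1445,0.2945,0.4445,0.5945,0.5945]}'
python3 -m crank '{"gripper":[0.018,0.018],"dp":[[0,0.003,0],[0,0.003,0]],"roll":[0.07,0.07]}'
python3 -m crank '{"gripper":[0.018,0.018],"dp":[[0,0.002,0],[0,0.002,0]],"roll":[0,0]}'
python3 -c "
from h import *
to((544,54,75.5),0)"
```

```text
time_s: 20.68
position: [538.2, 53.9, 74.9]
tcp_rot: [1.154, 1.252, -1.16]
wrist_force: [0.5, -0.8, -0.3]
finger_gap: 0.214
time_s: 20.92
position: [541.2, 53.9, 74.7]
tcp_rot: [1.204, 1.221, -1.21]
wrist_force: [-0.3, -0.8, 0.2]
finger_gap: 0.216
time_s: 21.18
position: [542.3, 54.0, 74.5]
tcp_rot: [1.202, 1.223, -1.211]
wrist_force: [-3.4, 1.9, 1.4]
finger_gap: 0.211
t 21.18 pos [542.3  54.   74.5] xaxis [-0.011  0.004 -1.   ] yyaw 0.37 q6 -0.04 F [-3.4  1.9  1.4] gap 18.0
dp [-0.001   0.0017  0.    ] roll 0.0065
```

```bash
for i in 1 2 3; do python3 -m crank '{"gripper":[0.018,0.018],"dp":[[0,0.001,0],[0,0.001,0]],"roll":[0,0]}'|egrep 'pos|force'; done
```

```text
position: [542.3, 54.1, 74.4]
wrist_force: [-5.3, -0.1, 3.6]
position: [542.3, 54.1, 74.4]
wrist_force: [-6.1, 0.8, 4.2]
position: [542.3, 54.1, 74.3]
wrist_force: [-5.7, -0.1, 5.2]
```

```bash
python3 -m crank '{"gripper":[0.018,0.018,0.018,0.018],"dp":[[0,0.002,0],[0,0.004,0],[0,0.004,0],[0,0.004,0]],"roll":[0,0,0,0]}'
python3 -m crank '{"gripper":[0.018,0.018,0.022,0.022],"dp":[[0,-0.001,0],[0,-0.003,0],[0,-0.0025,0],[0,-0.0025,0]],"roll":[0,0,0,0]}'
python3 -m crank '{"gripper":[0.024,0.024,0.024,0.024,0.024],"dp":[[-0.02,0,0],[-0.05,0,0],[-0.09,0,0],[-0.13,0,0],[-0.16,0,0]],"roll":[0,0,0,0,0]}'
python3 -m crank '{"gripper":[0.024,0.024,0.024,0.024,0.024],"dp":[[0,-0.04,0.04],[0,-0.08,0.08],[0,-0.11,0.12],[0,-0.12,0.18],[0,-0.12,0.22]],"roll":[0,0,0,0,0]}'
python3 - <<'E'
from h import *
T=snap("top","top8.png");S=snap("side","side8.png")
def cr(i,u,v,w,h): return cv2.resize(i[v:v+h,u:u+w],(400,400),interpolation=cv2.INTER_CUBIC)
cv2.imwrite("pics/c8.png",np.hstack([cr(T["img"],296,166,80,80),cr(S["img"],288,150,80,80)])[:,:,::-1])
E
```

```text
time_s: 22.42
position: [542.5, 54.2, 74.1]
tcp_rot: [1.192, 1.236, -1.222]
wrist_force: [-12.2, -0.8, 10.6]
finger_gap: 0.211
time_s: 22.92
position: [540.7, 54.1, 74.3]
tcp_rot: [1.192, 1.235, -1.221]
wrist_force: [0.7, 0.5, -0.2]
finger_gap: 0.258
time_s: 23.55
position: [546.2, 53.5, 238.2]
tcp_rot: [1.194, 1.232, -1.217]
wrist_force: [0.5, 0.4, 0.3]
finger_gap: 0.283
time_s: 24.18
position: [427.8, -169.8, 242.3]
tcp_rot: [1.195, 1.227, -1.217]
wrist_force: [-0.1, 0.1, 1.2]
finger_gap: 0.279
```

View pics/c8.png

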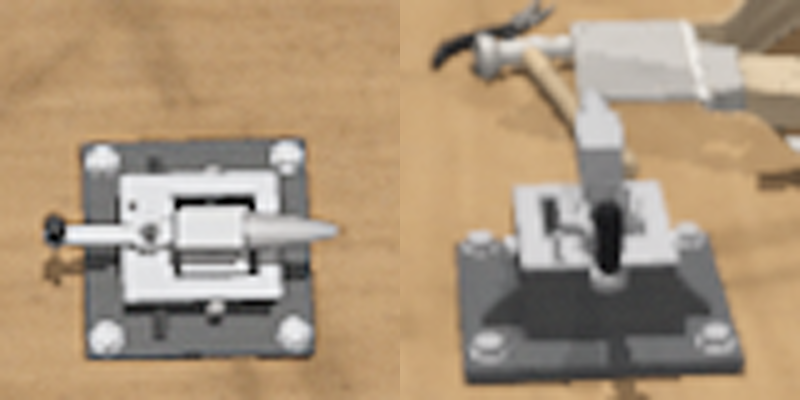

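```bash
python3 -c "
from h import *
print(env.get_state()['time_s'],env.sign_off())"
```

```text
the job is handed in; nothing more can be done
24.275 None
```

The horn stake is in the holder with the dog locked over its collar, and I handed the job in at 24.3 s. The sign-off gives no verdict, so the results below are my own checks.

- **Stake:** I gripped it by the head, lifted it out of the rack and lowered it into the socket in 0.5 to 2 mm steps. It met no resistance until the collar touched at TCP height 71 mm, against 71.2 mm expected. The seating push was about 7 N, then I let go.
- **Dog:** I closed lightly on the knob to confirm it was between the fingers (12 mm, against a nominal 13 mm). I then opened the fingers slightly and swung it round with them straddling the knob. It stopped firmly with the lever towards the holder's +y and did not give at 12 N sideways. I backed off, lifted clear and moved the arm away.
- **Last pictures:** they show the stake upright and down in the insert, the lever pointing straight to +y, and the arm clear of everything near the holder. I did not measure the dog's angle or the stake's height and tilt numerically.
- **Other objects:** I did not re-measure the domed stake or the other tools at the end. The domed stake looked undisturbed just after I lifted the horn stake out, and nothing went near it after that.
- **Disagreements:** the two cameras differed by up to about 3 mm in where they put things. That is why I centred the stake from the side view alone and found the knob by touch.

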